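# Latch a battery pack into its charging dock

## Task

Latch the battery pack into the bench charging dock: push the pack along its guide rails until it meets the sprung brass contacts, flip the draw latch's wire loop over so that its end bar lies behind the keeper on the pack, and press the latch lever down flat past centre so that it draws the pack home and stays shut. Do the steps in that order and leave the other things on the bench where they are.

Things in the scene. Friction and masses are not known exactly. Their poses are not given: they have to be found in the camera images.
- dock: Charging dock fixed to the bench: steel base plate (x -95 to 255, y +-115, 8 thick), grey charger head (x -80 to 30, y +-60, top z 78), two low guide rails at y +-56 (x 40 to 245, top z 30). All in mm in its own frame: origin on the bench under the lever's pivot, z up, +x along the rails from the head to the pack's free end, y along the lever's pivot axis.
- contacts (a point): Midway between the tips of two brass sprung contact plungers (18 diameter, at dock y +-30, z 45) that stand 16 out of the head's +x face; the tips, unpressed, are at dock x 46. Together 3 N at first touch, then 1.5 N per mm.
- pack (a joint): Black battery pack, 150 long x 100 wide x 68 tall, top at z 78, under 1 kg, captive between the rails; slides only along dock x. In m: 0 = hard stop, 0.010 = just touching the unpressed contacts, 0.065 = fully out; near 0.002 when the latch is shut. It stays where left (2.5 N of friction), but within 0.010 the contacts push it back out. Starts between 0.035 and 0.060.
- pack_end (a point): Centre of the pack's flat free end face (100 wide x 68 tall, facing dock +x), at z 44; at dock x 186 mm + the pack value. Axes as the dock's.
- keeper (a point): On the steel keeper hook on top of the pack: middle of its back face (facing dock +x), 3.5 above the pack's top (z 81.5), at dock x 63 mm + the pack value. The keeper is 40 wide (y), 12 thick, its top at z 99; a lip at z 93 to 99 overhangs the back face by 5 towards +x. The loop's bar belongs behind this face, below the lip. Axes as the dock's.
- lever (a joint): Steel latch lever on top of the head. In rad: 0 = shut, flat on the head pointing to dock -x, top face at z 96; pi/2 = upright; 1.85 = fully open stop, leaning to dock +x; stays where left. The loop reaches well past the keeper only with the lever at that stop; short of it the bar may land on the lip. With the loop hooked, closing takes up to 8 N at its end; past dead centre, just before flat, the loop's pull holds it shut. Starts between 1.40 and 1.62.
- lever_pivot (a point): The lever's pivot axis, at dock x 0, z 90, between two small fixed cheeks (44 wide over all, up to z 96).
- lever_tip (a point): Middle of the lever's free end, 66 from the pivot; the lever is 34 wide and 6 thick with a 6 high upturned edge across this end. At dock x -66, z 93 when shut, about z 156 when upright.
- loop (a joint): Swing of the latch's wire loop, in rad relative to the lever: its elevation above dock +x = loop value - lever value. It swings freely and falls by its weight. Starts at its stop, 3.75, leaning back past upright towards dock -x, bar at about z 175 to 190; pushed over past upright towards +x it falls onto the pack. About 0 when the latch is shut.
- loop_bar (a point): Middle of the loop's end bar (71 long, parallel to dock y). The loop is a U of 7 mm round steel wire, legs 64 apart (centres), astride the lever, 90 from its pins to this bar. The pins sit on the lever 22 from the lever's pivot, towards its free end (at dock x -21.5, z 85.4 when shut).
- screwdriver: Black-handled screwdriver, 190 long, lying on the dock's base plate beside the pack, on the dock's -y side. A bystander.
- tape: Grey roll of tape lying flat, 100 diameter, 24 tall. A bystander.
- spray: Plain metal spray can, 65 diameter, 200 tall. A bystander.
- jar: White plastic jar with a steel lid, 70 diameter, 90 tall. A bystander.
- wrench: Steel wrench, 200 long, lying on the bench. A bystander.
- mug: White mug, 80 diameter, 95 tall. A bystander.
- caliper_case: Flat black plastic case, 80 x 200 x 22, beyond the dock. A bystander.

How it is judged:
On the way, in this order (a step that is already met when the one before it is completed fails the run):
1. the pack is pushed up to the sprung contacts (value of joint pack below 0.014 m), for 0.2 s.
2. the loop's bar lies behind the keeper, below its lip, with the lever still open (x of loop_bar in the frame of keeper between 0 and 0.025 m and z of loop_bar in the frame of keeper below 0.01 m and value of joint lever above 0.9 rad), for 0.2 s.
At the end, for the whole second after the job is handed in: The lever is shut flat (within 0.10 rad) and at rest, the loop's bar is behind the keeper's back face (0 to 25 mm) and below its lip, and the latch holds the pack home against the contacts (pack value under 6 mm) (x of loop_bar in the frame of keeper between 0 and 0.025 m and z of loop_bar in the frame of keeper below 0.01 m and value of joint lever below 0.1 rad and value of joint pack below 0.006 m and velocity of joint lever between -0.1 and 0.1 rad/s and velocity of joint pack between -0.01 and 0.01 m/s); the robot touches nothing.
It fails at once if a bystander is moved more than 20 mm (distance of any of screwdriver, tape, spray, jar, wrench, mug, caliper_case from where it was at the start of the episode above 0.02 m).
It also fails if it takes over 54 s, if anything falls off the work surface, if the arm or the gripper's body presses on something with over 40 N, if the wrist force passes 120 N, or if a joint passes its speed limit or range.

## Robot

A 6-joint arm with a two-finger parallel gripper is mounted at the origin on the work surface. World frame = base frame: x ahead of the robot, y to its left, z up, the work surface at z = 0. Lengths are in m, angles in rad, forces in N, time in s.
With the tool pointing down it reaches from about 0.425 to 0.95 m from the base axis. Payload 3.5 kg.
Tool frame: the origin (TCP) lies midway between the tips of the shut fingers; the grasp point (between the pads) lies 19 mm behind it (ctrl.hold_point_z is the distance from the TCP to the grasp point, in m); z points along the fingers, x is the direction in which the jaws open and shut, and the axes are right-handed (so a half turn about z gives the same grasp; the last joint's range is limited). The gripper opens to 85 mm and grips with 20 to 120 N. Pads are 22 mm wide; open, the fingers measure 114 mm over their backs; the gripper's body (76 mm by 85 mm) begins 54 mm behind the grasp point. The pads swing forward as they close: fully open they stand 13 mm farther back than shut.
Start: joints at [-1.483, 0.286, 1.577, -0, 1.279, -0.15], TCP at [0.159, -0.656, 0.231] pointing down, gripper open.
Joint ranges: [-2.77, 2.77], [-0.9, 2.22], [0.21, 2.48], [-1.53, 4.67], [0.24, 2.81], [-2.84, 2.84]. Speed limits (rad/s): [2.79, 2.79, 3.14, 3.14, 3.14, 3.14].

## Interface

Orientations are given as a unit quaternion [w, x, y, z].
In Python, from cell import ctrl, eyes gives the robot as it stands. The module is installed in compiled form; this text tells all that it offers.
- The arm moves only by the tool send_rows, never from a script. Its argument "targets" is one flat list of numbers, 6 for each row, row after row: the shift along the world's x, y, z in mm, then the turn, a rotation vector about the world's x, y, z in rad. In form: [tx, ty, tz, rx, ry, rz, tx, ty, tz, rx, ry, rz, ...]. A call has 1 to 8 rows; each row is the pose to reach, as a shift and turn from the pose commanded when the call began; what a row does not reach only later rows make up. A row lasts 1/10 s, in which the tool goes at most 50 mm and 8.59 degrees, less where a joint would pass 70% of its speed; a pose out of reach is approached as far as the arm can. A call with a gripper value outside its range is refused whole. "claw" is the gripper command: -1 is fully open, 1 is shut, values between are in proportion, set as the call begins (left out, the last holds). The fingers move at their own pace and stop on an object; "force" is the grip in N (left out, the last holds). Time passes only in rows, so rows that repeat a pose let the fingers close. It gives the time, the measured TCP pose, the force and the opening at its end, in the units of the state.
- ctrl.observe(): the state, without advancing time (a new reading comes with each control period).
- eyes.read_camera(name): name is "scene" or "top"; returns the picture (384x512x3 uint8, red, green, blue); there is no depth.
- eyes.camera_info(name): a dict with "fx", "fy", "cx", "cy" (pixels), "k1" (the pictures are not rectified: a ray, as slopes to the right and down, at radius r is drawn at 1 + k1 r^2 times it, then the intrinsics apply), "R" (3x3) and "t" (3): a world point X has camera coordinates R X + t. Camera axes: x right, y down, z forward; pixel columns grow to the right and rows downward; lengths in m; the calibration is good to about 2 mm. A picture is of the moment at which its call begins. camera_info takes no time and is no camera call.
- ctrl.job_done(): hands the job in, once; it reports no verdict.
Trained networks look in the newest picture that a camera, given by its name, has taken for a name from the list of things; names that differ only in an ending like _2 or _b are one class to them, and where a whole thing is asked for, a point or a joint stands for the part that bears it (a point fixed in the world has none). Each returns a list of dicts, best first, with "score" (0 to 1); they miss things now and then, are a little off and sometimes report something else, mostly with a low value. They report only what shows in the picture. A call takes as long as a camera call.
- eyes.recognise(camera, thing): "point" ([column, row] in pixels, amid what is visible of it).
- eyes.trace(camera, thing): "mask" (384x512 bool, what is visible of it) and "point" ([column, row] in pixels, amid what is visible of it).
The state is a dict: "time_s": time; "qpos": joint angles; "qd": joint speeds; "joint_torque": joint torques, N m; "position": TCP position; "tool_rot": TCP orientation; "ft_force": force on the tool from outside, world axes, zero at the start; "moment": the same for the moment, N m; "finger_gap": finger opening in m.
Only numpy, scipy, OpenCV 4.12 (cv2) and the standard library are available. Lean on these libraries where they do the work, as an engineer would, in place of code of your own. Each camera call takes 0.05 s, during which the arm holds its last target.

## Working session

There is one attempt and no reset: what is moved stays moved. The work goes in short steps, Python scripts to look and compute and a tool call to move; the robot and the scene stay as the last step left them, time stands still between calls to the robot, and variables do not carry over. Pictures are saved under pics/ and viewed, and the job is handed in when it is done.

Besides the shell and the picture viewer there is one more tool, called after "Request:" as a command line: name --argument value ..., lists and objects as JSON in quotes. send_rows: Moves the arm, as the interface text tells. Its arguments: {"type":"object","properties":{"targets":{"type":"array","items":{"type":"number"}},"claw":{"type":"number"},"force":{"type":"number"}},"required":["targets"]}

```bash
mkdir -p pics; ls; python3 - <<'E'
from cell import ctrl, eyes
import cv2,numpy as np
for c in ("scene","top"):
    im=eyes.read_camera(c); cv2.imwrite(f"pics/a_{c}.png",cv2.resize(im[:,:,::-1],(800,600),interpolation=cv2.INTER_CUBIC))
    i=eyes.camera_info(c); print(c,{k:np.round(np.array(v),4).tolist() for k,v in i.items()}, (-np.array(i['R']).T@np.array(i['t'])).round(3))
s=ctrl.observe(); print({k:np.round(v,4).tolist() for k,v in s.items()}, ctrl.hold_point_z)
E
```

```text
pics
scene {'fx': 432.9207, 'fy': 432.9207, 'cx': 260.9728, 'cy': 187.1039, 'k1': -0.0786, 'R': [[0.2476, 0.9688, 0.0059], [0.7508, -0.188, -0.6332], [-0.6123, 0.1612, -0.774]], 't': [-0.1299, -0.3794, 1.7486]} [ 1.388 -0.227  1.114]
top {'fx': 449.3123, 'fy': 449.3123, 'cx': 255.35, 'cy': 190.2378, 'k1': -0.0855, 'R': [[0.0606, -0.9982, 0.0015], [-0.9773, -0.0596, -0.2031], [0.2028, 0.0109, -0.9792]], 't': [-0.0527, 0.5678, 1.2318]} [ 0.308 -0.032  1.321]
{'time_s': 0.1, 'qpos': [-1.483, 0.2871, 1.578, -0.0, 1.2786, -0.15], 'qd': [0.0009, -0.0007, -0.0029, 0.0002, 0.0005, 0.0004], 'joint_torque': [0.0005, -40.7297, -29.37, -0.0001, 0.0034, 0.0], 'position': [0.159, -0.6554, 0.23], 'tool_rot': [-0.0008, 0.786, -0.6182, -0.0008], 'ft_force': [0.9081, -0.0063, -0.0571], 'moment': [0.0631, -0.0404, 0.0216], 'finger_gap': 0.0851} 0.0187
```

View pics/a_scene.png

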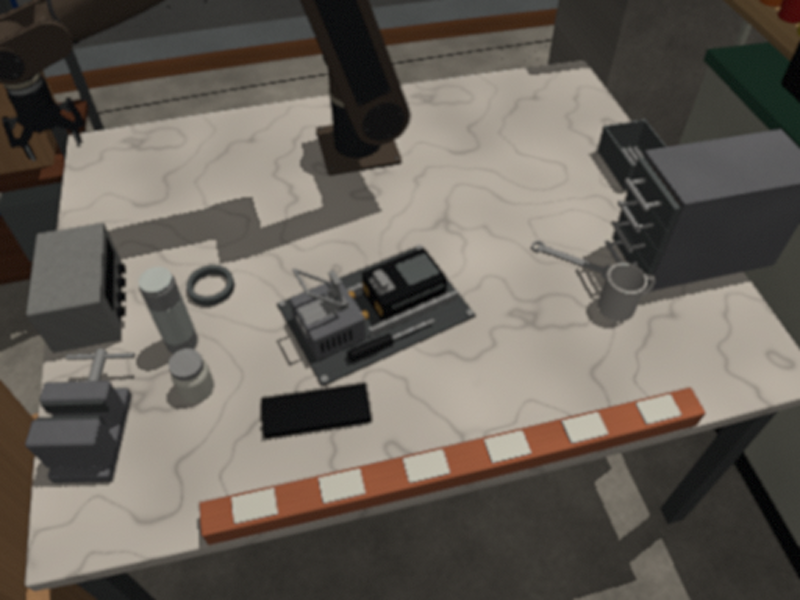

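View pics/a_top.png

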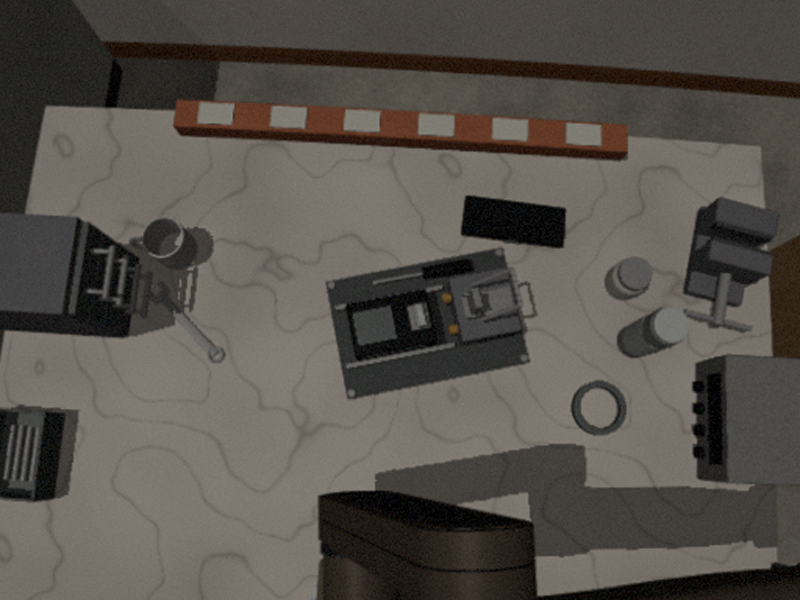

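The top view shows the dock at about (430,320) of 800x600, +x pointing left in the picture (world +y). The pack is out and the lever/loop are at the right end. I'll zoom in and run the networks.

```bash
cat > h.py <<'E'
import numpy as np,cv2
from cell import ctrl,eyes
from scipy.optimize import least_squares
def proj(c,X):
    i=eyes.camera_info(c);X=np.atleast_2d(X)@np.array(i['R']).T+np.array(i['t'])
    p=X[:,:2]/X[:,2:];r2=(p**2).sum(1,keepdims=True);p=p*(1+i['k1']*r2)
    return p*[i['fx'],i['fy']]+[i['cx'],i['cy']]
def ray(c,uv):
    i=eyes.camera_info(c);R=np.array(i['R']);t=np.array(i['t'])
    q=(np.array(uv,float)-[i['cx'],i['cy']])/[i['fx'],i['fy']];p=q.copy()
    for _ in range(20):p=q/(1+i['k1']*(p@p))
    return -R.T@t,R.T@np.r_[p,1]
def onz(c,uv,z):
    o,d=ray(c,uv);return o+d*(z-o[2])/d[2]
def D2W(pose,X):
    x,y,a=pose;X=np.atleast_2d(X)
    return np.c_[x+np.cos(a)*X[:,0]-np.sin(a)*X[:,1],y+np.sin(a)*X[:,0]+np.cos(a)*X[:,1],X[:,2]]
E
python3 - <<'E'
from h import *
from cell import *
for c,b in (("scene",(165,145,150,110)),("top",(200,150,150,110))):
    im=eyes.read_camera(c); x,y,w,h=b
    cv2.imwrite(f"pics/b_{c}.png",cv2.resize(im[y:y+h,x:x+w,::-1],None,fx=5.3,fy=5.3,interpolation=cv2.INTER_CUBIC))
    np.save(f"{c}0.npy",im)
    for n in ("dock","contacts","pack","pack_end","keeper","lever","lever_pivot","lever_tip","loop","loop_bar"):
        print(c,n,[(round(d['score'],2),np.round(d['point'],1).tolist()) for d in eyes.recognise(c,n)[:2]])
    m=eyes.trace(c,"dock")
    if m:
        np.save(f"dockmask_{c}.npy",m[0]['mask']);
        q=cv2.findContours(m[0]['mask'].astype(np.uint8),0,2)[0];q=max(q,key=len);print(cv2.minAreaRect(q))
E
```

```text
scene dock [(0.64, [237.3, 201.8])]
scene contacts [(0.9, [234.2, 198.9])]
scene pack [(0.94, [260.6, 181.5]), (0.35, [237.6, 198.4])]
scene pack_end [(0.78, [254.5, 180.7])]
scene keeper [(0.97, [259.5, 178.8]), (0.48, [366.3, 162.9])]
scene lever [(0.81, [209.8, 184.7])]
scene lever_pivot [(0.78, [237.8, 197.3])]
scene lever_tip []
scene loop [(0.66, [194.4, 181.7]), (0.45, [367.5, 162.9])]
scene loop_bar [(0.67, [395.0, 184.6]), (0.48, [191.8, 178.1])]
((237.0398712158203, 191.62435913085938), (76.90139770507812, 111.75646209716797), 65.0952377319336)
top dock [(0.74, [271.6, 209.1])]
top contacts [(0.95, [272.6, 206.2])]
top pack [(0.86, [248.7, 210.0]), (0.58, [268.6, 207.2])]
top pack_end [(0.57, [249.7, 208.4])]
top keeper [(0.74, [248.2, 210.9]), (0.43, [115.2, 203.3])]
top lever [(0.53, [307.6, 192.7])]
top lever_pivot [(0.56, [271.2, 206.9])]
top lever_tip [(0.66, [307.7, 187.7])]
top loop [(0.74, [323.4, 181.8])]
top loop_bar [(0.76, [327.4, 194.8])]
((273.495849609375, 206.40371704101562), (76.48409271240234, 119.74406433105469), 79.01134490966797)
```

View pics/b_scene.png

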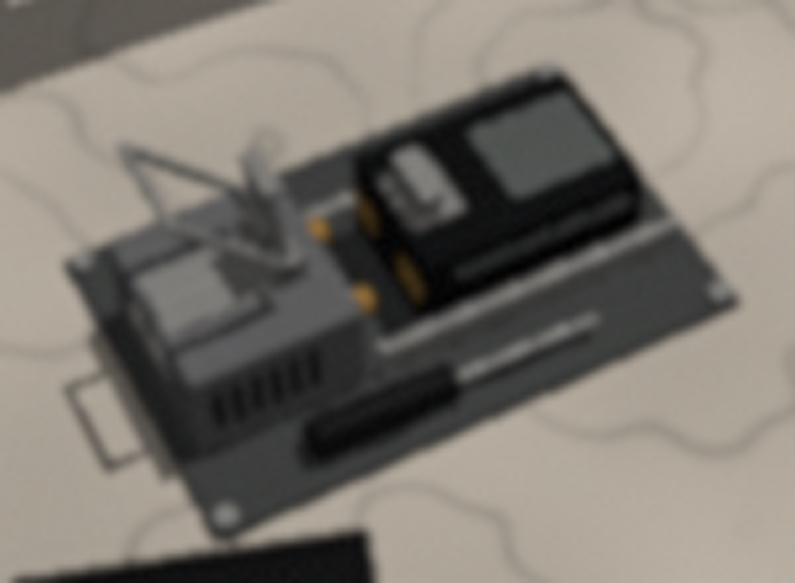

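View pics/b_top.png

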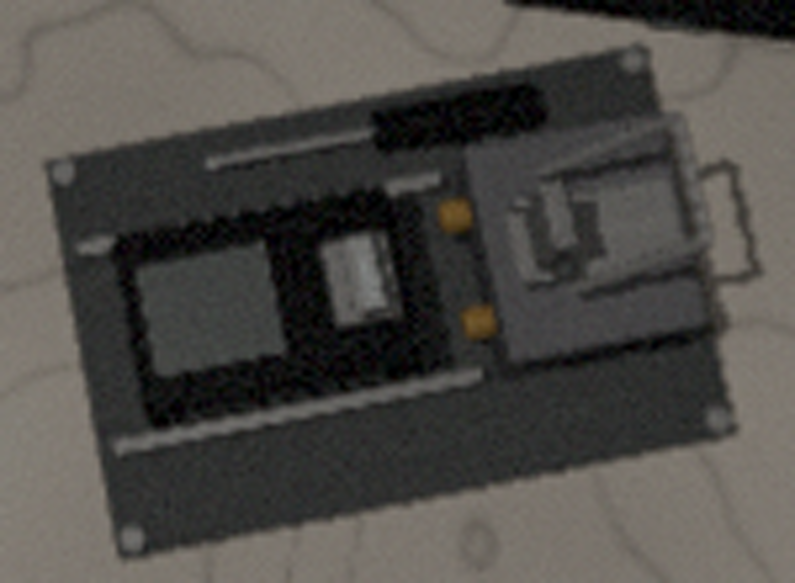

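```bash
python3 - <<'E'
from h import *
off={'top':(200,150),'scene':(165,145)}
P=np.array([[.255,-.115,.008],[-.095,-.115,.008],[-.095,.115,.008],[.255,.115,.008]])
px={'top':[(47,160),(645,47),(736,432),(123,557)],'scene':[(737,300),(225,538),(66,265),(558,68)]}
px={c:np.array(v)/5.3+off[c]-0.4 for c,v in px.items()}
def f(p,cs=('top','scene')):
    return np.concatenate([(proj(c,D2W(p,P))-px[c]).ravel() for c in cs])
for cs in (('top',),('scene',),('top','scene')):
    s=least_squares(f,[.58,0,1.7],args=(cs,));print(cs,s.x,np.round(s.fun,1))
p=s.x;np.save('pose.npy',p)
# overlay
for q in (.035,.045,.055):
    pk=D2W(p,[[.036+q,-.05,.078],[.186+q,-.05,.078],[.186+q,.05,.078],[.036+q,.05,.078],[.063+q,-.02,.099],[.063+q,.02,.099]])
    for c in off: print(q,c,np.round((proj(c,pk)-off[c]+.4)*5.3).tolist())
def lv(L,q):
    # lever tip/loop bar in dock; elevation of lever above -x =L
    pin=np.array([-.0215*np.cos(L)-.0046*np.sin(L)*1,0,.09+.0215*np.sin(L)-.0046*np.cos(L)])
    tip=np.array([-.066*np.cos(L)+.003*np.sin(L),0,.09+.066*np.sin(L)+.003*np.cos(L)])
    e=q-L;bar=pin+.09*np.array([np.cos(e),0,np.sin(e)])
    return tip,pin,bar
for L in (1.4,1.5,1.6):
    t,pn,b=lv(L,3.75);print(L,t,b)
    for c in off: print(c,np.round((proj(c,D2W(p,[t+[0,-.017,0],t+[0,.017,0],b+[0,-.0355,0],b+[0,.0355,0]]))-off[c]+.4)*5.3).tolist())
E
```

```text
('top',) [ 0.55833768 -0.15001244  1.82908851] [-0.3 -0.2  0.3 -0.9  0.7  0.5 -0.7  0.5]
('scene',) [ 0.56074462 -0.14963678  1.8337954 ] [ 1.6  0.3 -0.7  1.  -0.4 -0.5 -0.4 -1.4]
('top', 'scene') [ 0.55924553 -0.14981013  1.83106601] [-0.4 -0.4  0.2 -1.2  0.7  0.1 -0.6  0.4  1.5  0.1 -1.   0.6 -0.5 -1.
 -0.4 -1.6]
0.035 top [[391.0, 178.0], [116.0, 233.0], [151.0, 416.0], [430.0, 360.0], [354.0, 234.0], [370.0, 308.0]]
0.035 scene [[424.0, 271.0], [647.0, 175.0], [563.0, 68.0], [346.0, 156.0], [440.0, 195.0], [408.0, 150.0]]
0.045 top [[373.0, 182.0], [97.0, 236.0], [132.0, 420.0], [412.0, 363.0], [336.0, 238.0], [351.0, 312.0]]
0.045 scene [[439.0, 265.0], [662.0, 169.0], [577.0, 62.0], [361.0, 150.0], [456.0, 189.0], [423.0, 144.0]]
0.055 top [[355.0, 185.0], [79.0, 240.0], [113.0, 423.0], [393.0, 367.0], [317.0, 242.0], [332.0, 316.0]]
0.055 scene [[455.0, 258.0], [676.0, 163.0], [591.0, 56.0], [376.0, 144.0], [471.0, 183.0], [438.0, 137.0]]
1.4 [-0.00826148  0.          0.15554958] [-0.07143154  0.          0.17443792]
top [[566.0, 177.0], [581.0, 242.0], [685.0, 108.0], [718.0, 246.0]]
scene [[264.0, 197.0], [238.0, 156.0], [168.0, 242.0], [115.0, 153.0]]
1.5 [-0.00167617  0.          0.15604688] [-0.06264495  0.          0.18114734]
top [[553.0, 179.0], [568.0, 244.0], [670.0, 109.0], [703.0, 247.0]]
scene [[275.0, 192.0], [248.0, 151.0], [182.0, 228.0], [128.0, 139.0]]
1.6 [0.00492589 0.         0.15588426] [-0.05323244  0.          0.18694604]
top [[540.0, 182.0], [555.0, 247.0], [653.0, 109.0], [686.0, 248.0]]
scene [[286.0, 188.0], [259.0, 147.0], [197.0, 214.0], [143.0, 126.0]]
```

The overlay fit agrees with both pictures: dock origin is about (0.559,-0.150), yaw 1.83, pack about 0.036, lever about 1.45. First I raise the arm, shut the fingers and travel, turning so the tool y lies along dock x.

Request:
send_rows --targets '[10,10,40,0,0,0.1,40,40,90,0,0,0.25,80,75,100,0,0,0.4,120,115,100,0,0,0.55,160,155,100,0,0,0.7,210,200,100,0,0,0.85,255,245,100,0,0,1.0,300,280,100,0,0,1.15]' --claw 1 --force 60

```text
time_s: 2.1
position: [0.4097, -0.4183, 0.3317]
tool_rot: [0.0, 0.996, -0.088, 0.0]
ft_force: [-0.4, -0.2, 0.8]
finger_gap: -0.0001
```

```bash
cat >> h.py <<'E'
from scipy.spatial.transform import Rotation as Ro
def W2D(X):
    x,y,a=np.load('pose.npy');v=np.array(X)-[x,y,0]
    return np.array([np.cos(a)*v[0]+np.sin(a)*v[1],-np.sin(a)*v[0]+np.cos(a)*v[1],v[2]])
def st():
    s=ctrl.observe();q=s['tool_rot'];R=Ro.from_quat([q[1],q[2],q[3],q[0]]).as_matrix();p=np.load('pose.npy')
    print('t',s['time_s'],'TCP dock mm',(W2D(s['position'])*1e3).round(1),'world',np.round(np.array(s['position'])*1e3,1),'yaw x',round(np.arctan2(R[1,0],R[0,0]),3),'tilt',R[:2,2].round(3),'F',np.round(s['ft_force'],1),'gap',round(s['finger_gap'],4),'q',np.round(s['qpos'],2))
    return s
def go(*pts):
    s=st();p=np.load('pose.npy')
    for q in pts: print(q,'shift mm',((D2W(p,np.array(q)/1e3)[0]-s['position'])*1e3).round(1))
E
python3 -c "
from h import *
p=np.load('pose.npy');p[:]=[.5588,-.1499,1.830];np.save('pose.npy',p)
go((270,0,300),(260,0,40),(208,0,40))"
```

```text
t 2.1 TCP dock mm [-221.2  213.   331.7] world [ 409.7 -418.3  331.7] yaw x -0.177 tilt [ 0.    -0.001] F [-0.4 -0.2  0.8] gap -0.0001 q [-0.97  0.03  1.69 -0.    1.43 -0.79]
(270, 0, 300) shift mm [ 79.9 529.4 -31.7]
(260, 0, 40) shift mm [  82.5  519.7 -291.7]
(208, 0, 40) shift mm [  95.8  469.4 -291.7]
```

Request:
send_rows --targets '[0,0,0,0,0,0.15,0,0,0,0,0,0.3,0,0,0,0,0,0.436,0,0,0,0,0,0.436]'

```text
time_s: 2.5
position: [0.4088, -0.4197, 0.3313]
tool_rot: [0.0, 0.992, 0.126, 0.0]
ft_force: [-1.1, -0.1, -0.7]
finger_gap: -0.0
```

```bash
python3 -c "
from h import *
go((275,0,300),(265,0,40),(208,0,40))"
```

```text
t 2.5 TCP dock mm [-222.3  214.2  331.3] world [ 408.8 -419.7  331.3] yaw x 0.253 tilt [ 0. -0.] F [-1.1 -0.1 -0.7] gap -0.0 q [-0.97  0.03  1.68 -0.    1.43 -1.23]
(275, 0, 300) shift mm [ 79.6 535.6 -31.3]
(265, 0, 40) shift mm [  82.1  525.9 -291.3]
(208, 0, 40) shift mm [  96.7  470.8 -291.3]
```

Request:
send_rows --targets '[30,35,0,0,0,0,70,70,0,0,0,0,90,115,0,0,0,0,100,160,0,0,0,0,100,205,0,0,0,0,100,250,0,0,0,0,100,295,0,0,0,0,100,340,0,0,0,0]'

```text
time_s: 3.3
position: [0.5083, -0.0784, 0.3314]
tool_rot: [0.0, 0.992, 0.124, 0.0]
ft_force: [1.1, -0.7, 0.1]
finger_gap: 0.0003
```

Request:
send_rows --targets '[0,45,0,0,0,0,-5,90,0,0,0,0,-10,135,0,0,0,0,-20,180,0,0,0,0,-20,195,-30,0,0,0,-20,195,-30,0,0,0]'

```text
time_s: 3.9
position: [0.4863, 0.1168, 0.2976]
tool_rot: [-0.0, 0.992, 0.127, -0.003]
ft_force: [-0.4, 0.1, -0.4]
finger_gap: 0.0
```

```bash
python3 -c "
from h import *
go((275,0,300),(270,0,40),(208,0,40))"
```

```text
t 3.9 TCP dock mm [276.4   1.7 297.6] world [486.3 116.8 297.6] yaw x 0.254 tilt [-0.007  0.   ] F [-0.4  0.1 -0.4] gap 0.0 q [ 0.03 -0.15  1.92  0.    1.38 -0.22]
(275, 0, 300) shift mm [ 2.  -0.9  2.4]
(270, 0, 40) shift mm [   3.3   -5.7 -257.6]
(208, 0, 40) shift mm [  19.2  -65.7 -257.6]
```

Request:
send_rows --targets '[3,-5,-45,0,0,0,3,-5,-90,0,0,0,3,-5,-135,0,0,0,3,-5,-180,0,0,0,3,-5,-225,0,0,0,3,-5,-255,0,0,0,3,-5,-255,0,0,0]'

```text
time_s: 4.6
position: [0.4882, 0.1086, 0.0421]
tool_rot: [-0.0, 0.992, 0.124, -0.005]
ft_force: [-0.2, 1.3, 0.7]
finger_gap: -0.0002
```

```bash
python3 -c "
from h import *
go((215,0,40),(207,0,40))
im=eyes.read_camera('scene');cv2.imwrite('pics/c.png',cv2.resize(im[130:270,150:350,::-1],None,fx=4,fy=4,interpolation=2))"
```

```text
t 4.6 TCP dock mm [268.    2.   42.1] world [488.2 108.6  42.1] yaw x 0.25 tilt [-0.01  -0.001] F [-0.2  1.3  0.7] gap -0.0002 q [ 0.02  0.16  2.12 -0.    0.88 -0.23]
(215, 0, 40) shift mm [ 15.5 -50.7  -2.1]
(207, 0, 40) shift mm [ 17.6 -58.5  -2.1]
```

View pics/c.png

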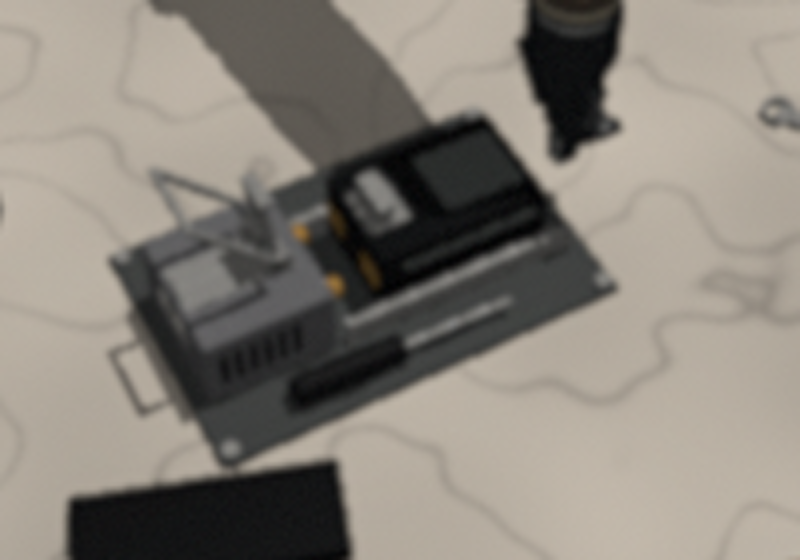

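The gripper (at about (570,100)) stands clear of the pack's free end. Next I push slowly towards dock -x.

Request:
send_rows --targets '[2.5,-8.5,0,0,0,0,5,-17,-1,0,0,0,7.5,-26,-2,0,0,0,10,-34,-2,0,0,0,12,-40,-2,0,0,0,14,-46,-2,0,0,0,15.5,-51,-2,0,0,0,15.5,-51,-2,0,0,0]'

```text
time_s: 5.45
position: [0.5074, 0.0582, 0.0442]
tool_rot: [0.001, 0.992, 0.126, 0.0]
ft_force: [0.0, 1.1, -0.3]
finger_gap: 0.0
```

Request:
send_rows --targets '[0.5,-2,0,0,0,0,1,-4,0,0,0,0,1,-4,0,0,0,0]'

```text
time_s: 5.75
position: [0.508, 0.055, 0.044]
tool_rot: [0.0, 0.992, 0.126, -0.0]
ft_force: [0.1, 2.5, 0.2]
finger_gap: -0.0001
```

```bash
python3 -c "
from h import *
st()
im=eyes.read_camera('top');cv2.imwrite('pics/d.png',cv2.resize(im[150:260,200:350,::-1],None,fx=5.3,fy=5.3,interpolation=2))"
```

```text
t 5.75 TCP dock mm [211.1  -3.4  44. ] world [508.  55.  44.] yaw x 0.253 tilt [-0. -0.] F [0.1 2.5 0.2] gap -0.0001 q [-0.09  0.17  2.1  -0.    0.87 -0.34]
```

View pics/d.png

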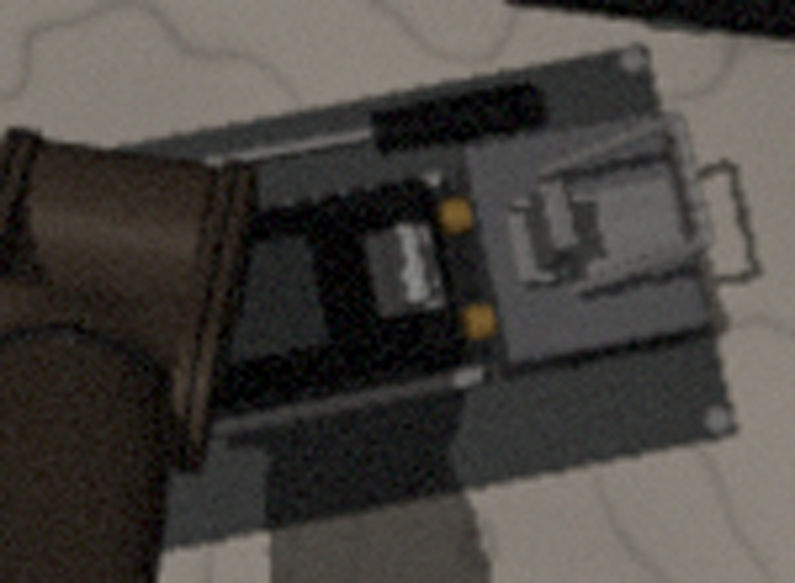

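The pack's front is almost at the brass contacts (450,215 / 480,322). The force is only friction (2.5 N), so I push on a little.

Request:
send_rows --targets '[0.5,-2,0,0,0,0,1,-3.5,0,0,0,0,1,-3.5,0,0,0,0]'

```text
time_s: 6.1
position: [0.5089, 0.0514, 0.044]
tool_rot: [0.0, 0.992, 0.126, -0.0]
ft_force: [0.5, 1.0, -0.9]
finger_gap: -0.0002
```

Request:
send_rows --targets '[0.5,-1.5,0,0,0,0,0.5,-1.5,0,0,0,0]'

```text
time_s: 6.3
position: [0.5092, 0.0502, 0.044]
tool_rot: [-0.0, 0.992, 0.126, -0.0]
ft_force: [-0.3, 3.0, -0.0]
finger_gap: 0.0001
```

```bash
python3 -c "
from h import *
st()"
```

```text
t 6.3 TCP dock mm [206.1  -3.4  44. ] world [509.2  50.2  44. ] yaw x 0.253 tilt [-0.001  0.001] F [-0.3  3.  -0. ] gap 0.0001 q [-0.1   0.17  2.1   0.    0.87 -0.35]
```

Request:
send_rows --targets '[0.3,-1,0,0,0,0,0.5,-2,0,0,0,0,0.5,-2,0,0,0,0]'

```text
time_s: 6.6
position: [0.5096, 0.049, 0.0441]
tool_rot: [-0.001, 0.992, 0.126, -0.0]
ft_force: [-0.7, 5.5, -0.1]
finger_gap: -0.0004
```

Request:
send_rows --targets '[0.3,-1,0,0,0,0,0.3,-1,0,0,0,0]'

```text
time_s: 6.8
position: [0.5097, 0.0483, 0.044]
tool_rot: [-0.001, 0.992, 0.126, -0.001]
ft_force: [-0.5, 7.1, 1.2]
finger_gap: 0.0002
```

```bash
python3 -c "
from h import *
st()
im=eyes.read_camera('top');cv2.imwrite('pics/e.png',cv2.resize(im[150:260,200:350,::-1],None,fx=5.3,fy=5.3,interpolation=2))"
```

```text
t 6.8 TCP dock mm [204.2  -3.3  44. ] world [509.7  48.3  44. ] yaw x 0.252 tilt [-0.002  0.003] F [-0.5  7.1  1.2] gap 0.0002 q [-0.11  0.17  2.09  0.    0.88 -0.36]
```

View pics/e.png

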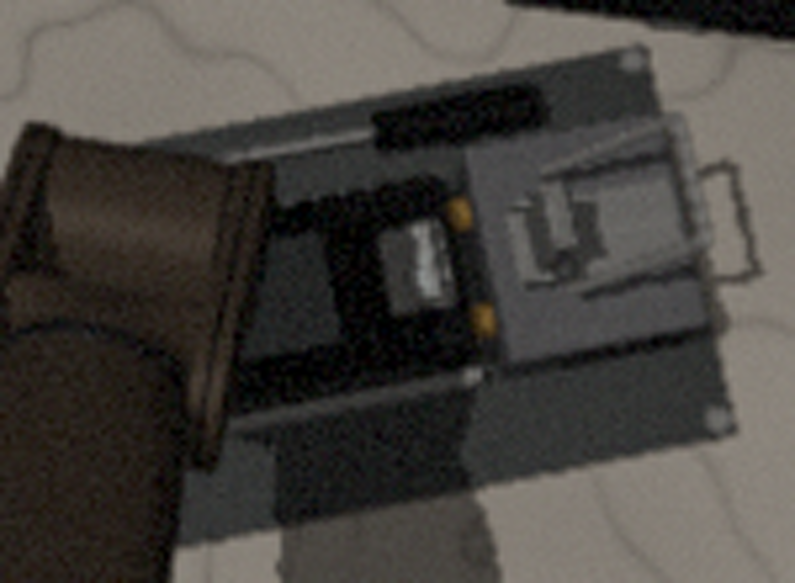

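7.1 N of contact force: the pack has met the contacts (about 9 mm). I back off, rise and head for the lever.

Request:
send_rows --targets '[-3,10,0,0,0,0,-10,35,0,0,0,0,-12,45,30,0,0,0,-12,45,80,0,0,0,-12,45,130,0,0,0,-12,45,180,0,0,0,-12,45,230,0,0,0,-12,45,260,0,0,0]'

```text
time_s: 7.65
position: [0.4995, 0.0916, 0.3096]
tool_rot: [0.002, 0.992, 0.126, 0.004]
ft_force: [-0.1, 0.5, 0.5]
finger_gap: -0.0002
```

```bash
python3 -c "
from h import *
go((-34,0,300),(-34,0,140),(3,0,140))
for c in ('scene','top'):
  im=eyes.read_camera(c);x,y=(165,145) if c=='scene' else (200,150)
  cv2.imwrite(f'pics/f_{c}.png',cv2.resize(im[y:y+110,x:x+150,::-1],None,fx=5.3,fy=5.3,interpolation=2))"
```

```text
t 7.65 TCP dock mm [248.6  -4.6 309.6] world [499.5  91.6 309.6] yaw x 0.253 tilt [ 0.008 -0.002] F [-0.1  0.5  0.5] gap -0.0002 q [-0.02 -0.15  1.89 -0.    1.39 -0.27]
(-34, 0, 300) shift mm [  68.  -274.4   -9.6]
(-34, 0, 140) shift mm [  68.  -274.4 -169.6]
(3, 0, 140) shift mm [  58.5 -238.6 -169.6]
```

View pics/f_scene.png

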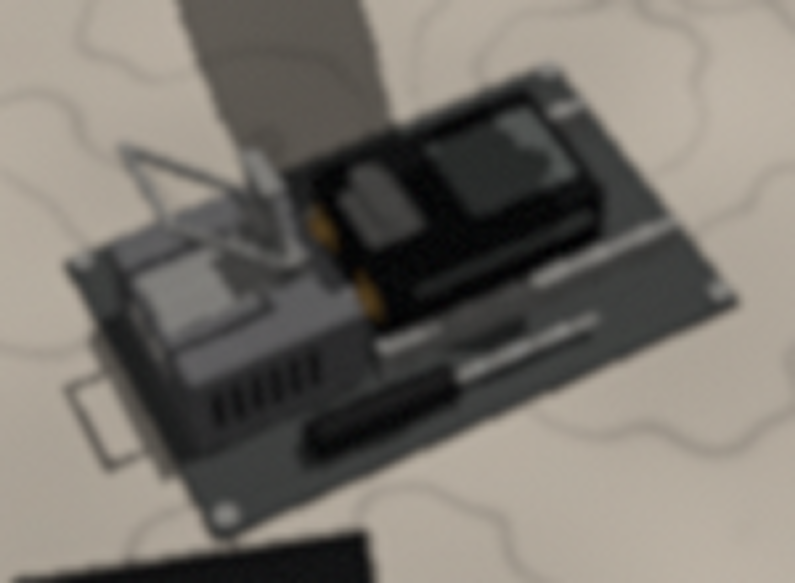

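View pics/f_top.png

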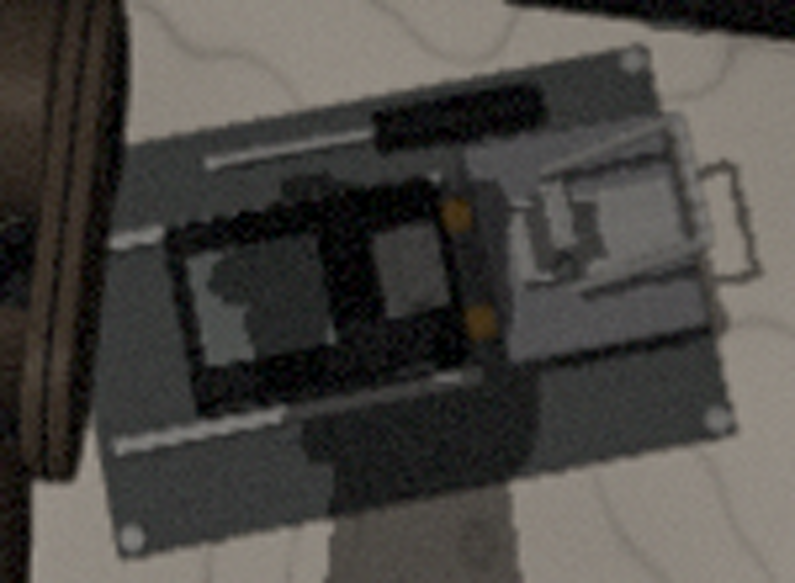

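The pack rests on the contacts. The loop (bar at (696,179) in the top crop) and lever at about 1.43 are unchanged. Next I move over the gap between the bar and the lever.

Request:
send_rows --targets '[12,-45,-5,0,0,0,23,-90,-10,0,0,0,34,-135,-10,0,0,0,45,-180,-10,0,0,0,56,-225,-10,0,0,0,65,-265,-10,0,0,0,68,-274,-10,0,0,0,68,-274,-10,0,0,0]'

```text
time_s: 8.55
position: [0.5659, -0.1833, 0.2925]
tool_rot: [-0.0, 0.992, 0.125, -0.001]
ft_force: [0.7, 0.8, -0.4]
finger_gap: 0.0006
```

Request:
send_rows --targets '[0,0,-40,0,0,0,0,0,-70,0,0,0,0,0,-90,0,0,0,0,0,-90,0,0,0]'

```text
time_s: 8.95
position: [0.5638, -0.179, 0.1996]
tool_rot: [-0.002, 0.992, 0.127, -0.004]
ft_force: [0.6, -0.3, -0.2]
finger_gap: -0.0
```

```bash
python3 -c "
from h import *
go((-34,0,140),(3,0,140))
for c in ('scene','top'):
  im=eyes.read_camera(c);x,y=(165,115) if c=='scene' else (200,150)
  cv2.imwrite(f'pics/g_{c}.png',cv2.resize(im[y:y+110,x:x+150,::-1],None,fx=5.3,fy=5.3,interpolation=2))"
```

```text
t 8.95 TCP dock mm [-29.4   2.6 199.6] world [ 563.8 -179.   199.6] yaw x 0.255 tilt [-0.008  0.004] F [ 0.6 -0.3 -0.2] gap -0.0 q [-0.48  0.14  1.81 -0.    1.2  -0.73]
(-34, 0, 140) shift mm [  3.7  -3.8 -59.6]
(3, 0, 140) shift mm [ -5.8  32.  -59.6]
```

View pics/g_scene.png

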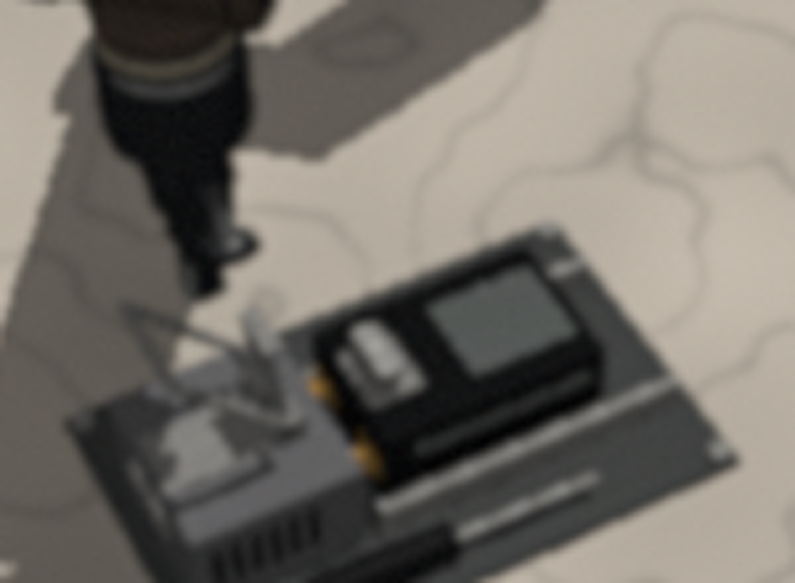

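The finger hangs above the gap between the loop bar (123,305) and the lever (260,330). Descending between them.

Request:
send_rows --targets '[3,-3,-20,0,0,0,3,-3,-40,0,0,0,3,-3,-57,0,0,0,3,-3,-57,0,0,0]'

```text
time_s: 9.45
position: [0.5688, -0.1841, 0.1465]
tool_rot: [-0.001, 0.992, 0.126, -0.001]
ft_force: [-0.1, 0.2, -0.1]
finger_gap: 0.0004
```

```bash
python3 -c "
from h import *
go((-34,0,140),(3,0,140))
for c in ('scene',):
  im=eyes.read_camera(c);x,y=(165,115) if c=='scene' else (200,150)
  cv2.imwrite(f'pics/h_{c}.png',cv2.resize(im[y:y+110,x:x+150,::-1],None,fx=5.3,fy=5.3,interpolation=2))"
```

```text
t 9.45 TCP dock mm [-35.6  -0.9 146.5] world [ 568.8 -184.1  146.5] yaw x 0.254 tilt [-0.002  0.001] F [-0.1  0.2 -0.1] gap 0.0004 q [-0.48  0.2   1.84 -0.    1.1  -0.74]
(-34, 0, 140) shift mm [-1.3  1.3 -6.5]
(3, 0, 140) shift mm [-10.8  37.1  -6.5]
```

View pics/h_scene.png

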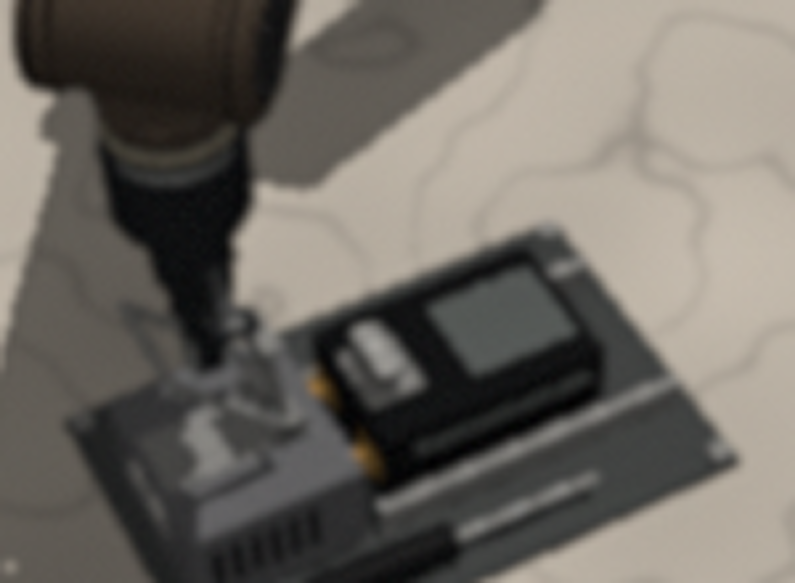

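The finger sits inside the loop, behind the lever. Pushing the lever to its open stop.

Request:
send_rows --targets '[-1.5,5,-2,0,0,0,-3,10,-4,0,0,0,-4.5,15,-5,0,0,0,-6,20,-5,0,0,0,-7.5,25,-5,0,0,0,-8.7,30,-5,0,0,0,-8.7,30,-5,0,0,0]'

```text
time_s: 10.2
position: [0.5604, -0.1542, 0.1423]
tool_rot: [-0.0, 0.992, 0.126, -0.0]
ft_force: [-0.4, -0.3, 0.3]
finger_gap: -0.0002
```

Request:
send_rows --targets '[-0.8,3,0,0,0,0,-1.6,6,0,0,0,0,-1.6,6,0,0,0,0]'

```text
time_s: 10.5
position: [0.5588, -0.1486, 0.142]
tool_rot: [-0.0, 0.992, 0.126, -0.0]
ft_force: [0.3, 0.8, -0.3]
finger_gap: -0.0002
```

```bash
python3 -c "
from h import *
st()
for c in ('scene',):
  im=eyes.read_camera(c);x,y=(165,115) if c=='scene' else (200,150)
  cv2.imwrite(f'pics/i_{c}.png',cv2.resize(im[y:y+110,x:x+150,::-1],None,fx=5.3,fy=5.3,interpolation=2))"
```

```text
t 10.5 TCP dock mm [  1.3  -0.4 142. ] world [ 558.8 -148.6  142. ] yaw x 0.253 tilt [-0.001  0.001] F [ 0.3  0.8 -0.3] gap -0.0002 q [-0.44  0.17  1.89  0.    1.09 -0.69]
```

View pics/i_scene.png

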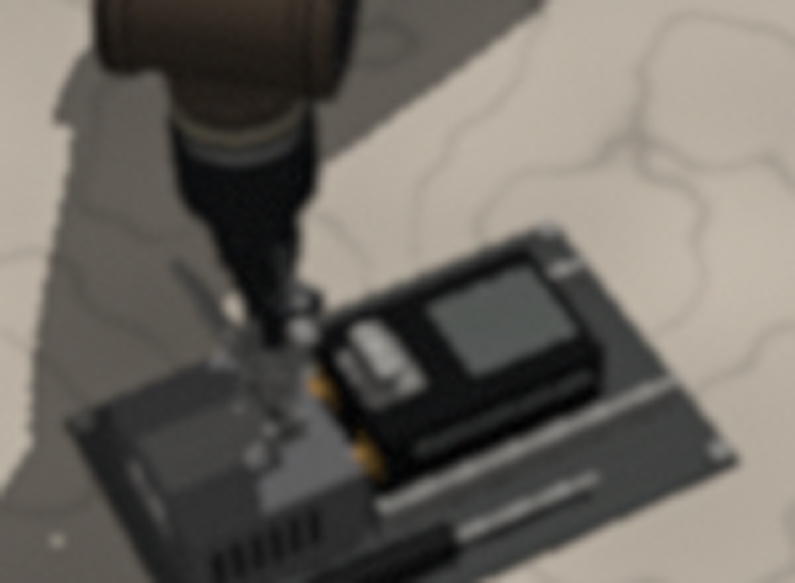

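The lever is leaning over and not at its stop yet (no force). Continuing in small steps.

Request:
send_rows --targets '[-0.5,2,0,0,0,0,-1,4,0,0,0,0,-1,4,0,0,0,0]'

```text
time_s: 10.85
position: [0.5581, -0.1454, 0.1422]
tool_rot: [0.001, 0.992, 0.126, 0.0]
ft_force: [1.2, -3.1, -1.2]
finger_gap: 0.0003
```

Request:
send_rows --targets '[-0.5,1.5,0,0,0,0,-0.5,1.5,0,0,0,0]'

```text
time_s: 11.05
position: [0.5581, -0.1451, 0.1423]
tool_rot: [0.002, 0.992, 0.126, 0.001]
ft_force: [1.1, -7.1, -2.5]
finger_gap: -0.0002
```

Request:
send_rows --targets '[-0.5,1.5,0,0,0,0,-0.5,1.5,0,0,0,0]'

```text
time_s: 11.25
position: [0.558, -0.145, 0.1424]
tool_rot: [0.004, 0.992, 0.126, 0.001]
ft_force: [2.6, -9.9, -5.0]
finger_gap: -0.0
```

Stop reached (10 N, at the geometry expected for 1.85). I back off, rise, and look.

Request:
send_rows --targets '[1.5,-6,0,0,0,0,1.5,-7,20,0,0,0,1.5,-7,50,0,0,0,1.5,-7,90,0,0,0,1.5,-7,110,0,0,0,12,-45,110,0,0,0,20,-75,110,0,0,0,20,-75,110,0,0,0]'

```text
time_s: 12.05
position: [0.5774, -0.2194, 0.2524]
tool_rot: [-0.0, 0.992, 0.125, 0.0]
ft_force: [0.4, 0.6, -0.6]
finger_gap: -0.0002
```

```bash
python3 -c "
from h import *
go((-65,0,180),(-45,0,180),(5,0,180))
for c in ('scene','top'):
  im=eyes.read_camera(c);x,y=(165,115) if c=='scene' else (200,150)
  cv2.imwrite(f'pics/j_{c}.png',cv2.resize(im[y:y+110,x:x+150,::-1],None,fx=5.3,fy=5.3,interpolation=2))"
```

```text
t 12.05 TCP dock mm [-7.190e+01 -2.000e-01  2.524e+02] world [ 577.4 -219.4  252.4] yaw x 0.25 tilt [0. 0.] F [ 0.4  0.6 -0.6] gap -0.0002 q [-0.53  0.15  1.7   0.    1.29 -0.78]
(-65, 0, 180) shift mm [ -1.9   6.6 -72.4]
(-45, 0, 180) shift mm [ -7.1  26.  -72.4]
(5, 0, 180) shift mm [-19.9  74.3 -72.4]
```

View pics/j_scene.png

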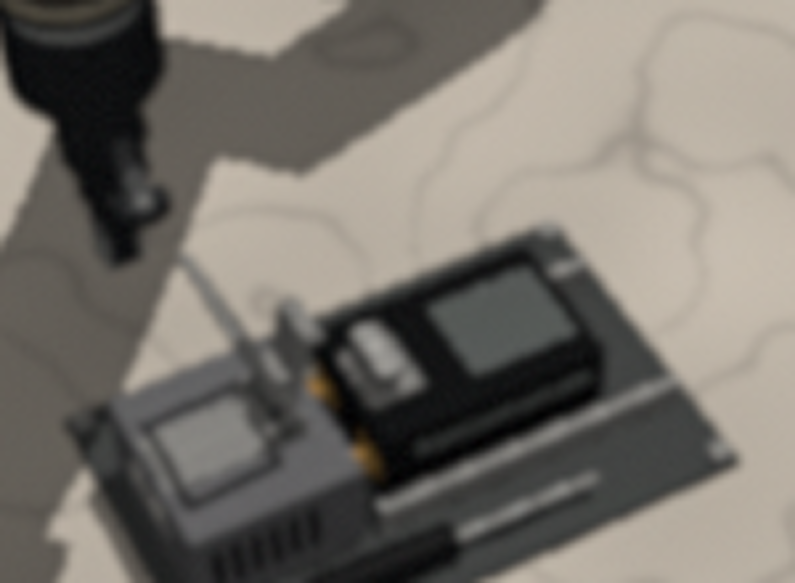

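The lever leans at its stop and the loop stands near upright, seen edge-on from (185,260) to (270,400). I lower behind the bar and push it over.

Request:
send_rows --targets '[0,0,-35,0,0,0,0,0,-72,0,0,0,-2,8,-72,0,0,0,-5,18,-72,0,0,0,-8,28,-72,0,0,0,-10,38,-72,0,0,0,-12.5,47,-72,0,0,0,-12.5,47,-72,0,0,0]'

```text
time_s: 12.95
position: [0.5647, -0.1686, 0.1814]
tool_rot: [0.0, 0.992, 0.127, 0.001]
ft_force: [0.6, -0.9, 0.2]
finger_gap: 0.0001
```

```bash
python3 -c "
from h import *
go((-10,0,180),(5,0,180))
for c in ('scene','top'):
  im=eyes.read_camera(c);x,y=(165,115) if c=='scene' else (200,150)
  cv2.imwrite(f'pics/k_{c}.png',cv2.resize(im[y:y+110,x:x+150,::-1],None,fx=5.3,fy=5.3,interpolation=2))"
```

```text
t 12.95 TCP dock mm [-19.6  -0.9 181.4] world [ 564.7 -168.6  181.4] yaw x 0.255 tilt [ 0.001 -0.   ] F [ 0.6 -0.9  0.2] gap 0.0001 q [-0.46  0.14  1.84  0.    1.16 -0.72]
(-10, 0, 180) shift mm [-3.3  9.  -1.4]
(5, 0, 180) shift mm [-7.2 23.5 -1.4]
```

View pics/k_scene.png

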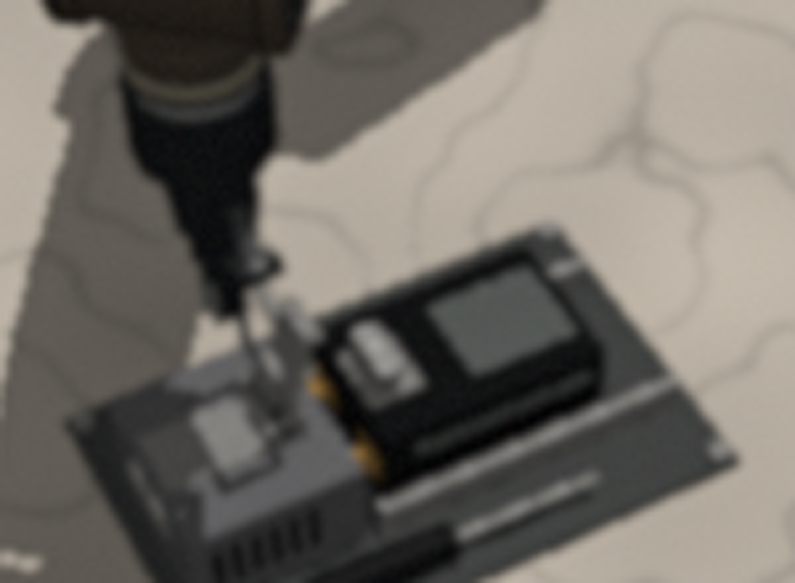

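Continue until it falls.

Request:
send_rows --targets '[-1.5,6,-1,0,0,0,-3,12,-1,0,0,0,-5,18,-1,0,0,0,-7,24,-1,0,0,0,-8,29,-1,0,0,0,-8,29,-1,0,0,0]'

```text
time_s: 13.65
position: [0.5564, -0.1402, 0.1792]
tool_rot: [-0.0, 0.992, 0.127, -0.0]
ft_force: [0.0, -0.2, 0.1]
finger_gap: 0.0003
```

```bash
python3 -c "
from h import *
st()
for c in ('scene','top'):
  im=eyes.read_camera(c);x,y=(165,115) if c=='scene' else (200,150)
  cv2.imwrite(f'pics/l_{c}.png',cv2.resize(im[y:y+110,x:x+150,::-1],None,fx=5.3,fy=5.3,interpolation=2))"
```

```text
t 13.65 TCP dock mm [ 10.   -0.2 179.2] world [ 556.4 -140.2  179.2] yaw x 0.254 tilt [-0.  0.] F [ 0.  -0.2  0.1] gap 0.0003 q [-0.42  0.11  1.88  0.    1.15 -0.68]
```

View pics/l_scene.png

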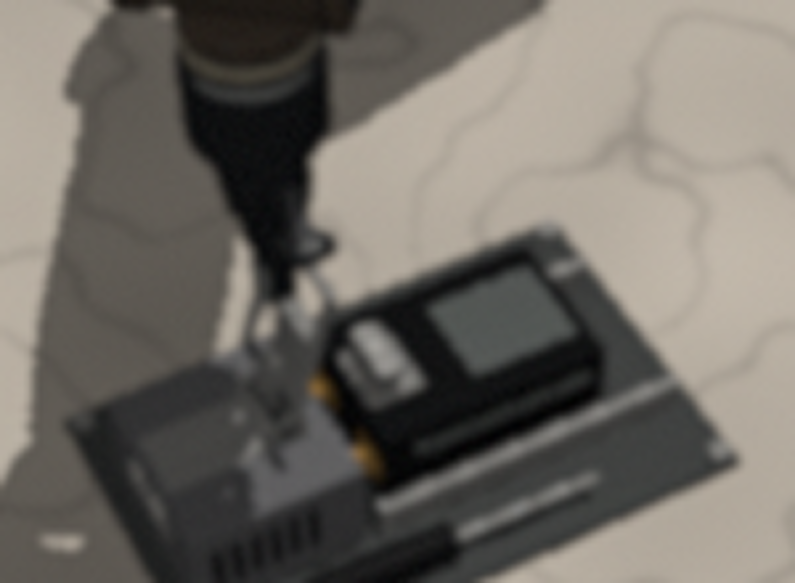

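View pics/l_top.png

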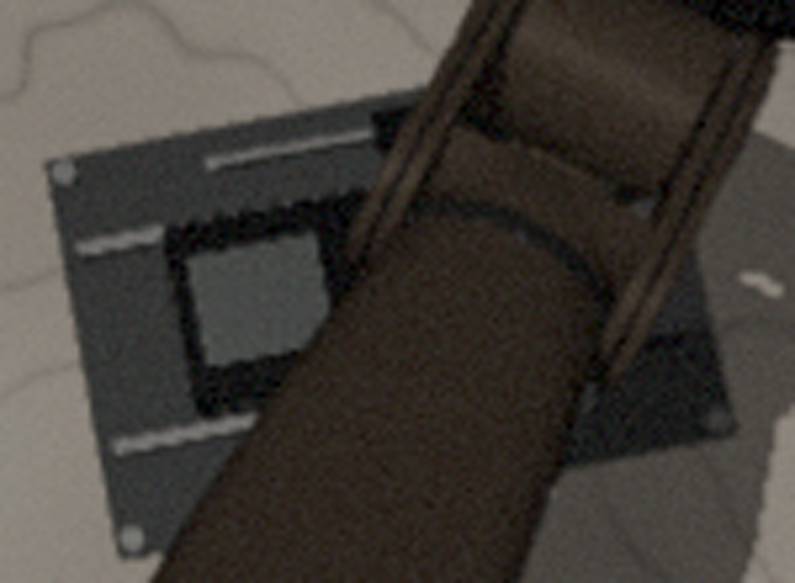

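The loop is past upright, bar just ahead of the finger. Pushing further.

Request:
send_rows --targets '[-1.5,6,0,0,0,0,-3,12,0,0,0,0,-5,18,0,0,0,0,-6.5,24,0,0,0,0,-8,30,0,0,0,0,-8,30,0,0,0,0]'

```text
time_s: 14.35
position: [0.5483, -0.1101, 0.1792]
tool_rot: [-0.0, 0.992, 0.127, -0.0]
ft_force: [-0.8, -0.4, -0.3]
finger_gap: -0.0001
```

```bash
python3 -c "
from h import *
st()
for c in ('scene',):
  im=eyes.read_camera(c);x,y=(165,115) if c=='scene' else (200,150)
  cv2.imwrite(f'pics/m_{c}.png',cv2.resize(im[y:y+110,x:x+150,::-1],None,fx=5.3,fy=5.3,interpolation=2))"
```

```text
t 14.35 TCP dock mm [ 4.120e+01 -1.000e-01  1.792e+02] world [ 548.3 -110.1  179.2] yaw x 0.254 tilt [-0.  0.] F [-0.8 -0.4 -0.3] gap -0.0001 q [-0.38  0.08  1.91  0.    1.15 -0.63]
```

View pics/m_scene.png

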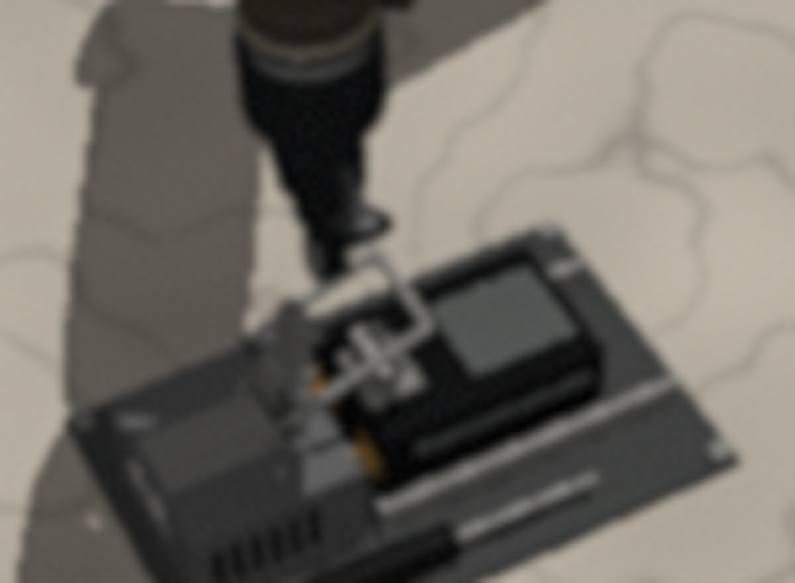

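The loop has left the finger and is falling onto the pack (bar at about (400,290)). I hold still and look again.

Request:
send_rows --targets '[0,0,0,0,0,0,0,0,0,0,0,0,0,0,0,0,0,0,0,0,0,0,0,0]'

```text
time_s: 14.8
position: [0.5486, -0.1111, 0.1792]
tool_rot: [-0.0, 0.992, 0.126, 0.0]
ft_force: [0.1, 0.2, -0.2]
finger_gap: 0.0
```

```bash
python3 -c "
from h import *
go((60,0,180),(60,0,138))
p=np.load('pose.npy')
for c in ('scene',):
  im=eyes.read_camera(c);x,y=(165,115) if c=='scene' else (200,150)
  cv2.imwrite(f'pics/n_{c}.png',cv2.resize(im[y:y+110,x:x+150,::-1],None,fx=5.3,fy=5.3,interpolation=2))
  for n,b in (('bar',[.0864,0,.0815]),('keepback',[.073,0,.0815]),('lip',[.078,0,.099]),('tip',[.021,0,.153])):
    b=np.array(b);print(n,np.round((proj(c,D2W(p,[b-[0,.0355,0],b+[0,.0355,0],b-[0,.02,0],b+[0,.02,0]]))-(x,y)+.4)*5.3).tolist())
"
```

```text
t 14.8 TCP dock mm [ 4.010e+01 -1.000e-01  1.792e+02] world [ 548.6 -111.1  179.2] yaw x 0.253 tilt [0. 0.] F [ 0.1  0.2 -0.2] gap 0.0 q [-0.38  0.08  1.91  0.    1.15 -0.63]
(60, 0, 180) shift mm [-5.2 19.2  0.8]
(60, 0, 138) shift mm [ -5.2  19.2 -41.2]
bar [[435.0, 399.0], [379.0, 318.0], [423.0, 381.0], [391.0, 335.0]]
keepback [[415.0, 408.0], [359.0, 326.0], [403.0, 389.0], [371.0, 343.0]]
lip [[422.0, 385.0], [366.0, 303.0], [409.0, 367.0], [378.0, 321.0]]
tip [[327.0, 362.0], [271.0, 277.0], [315.0, 343.0], [283.0, 295.0]]
```

View pics/n_scene.png

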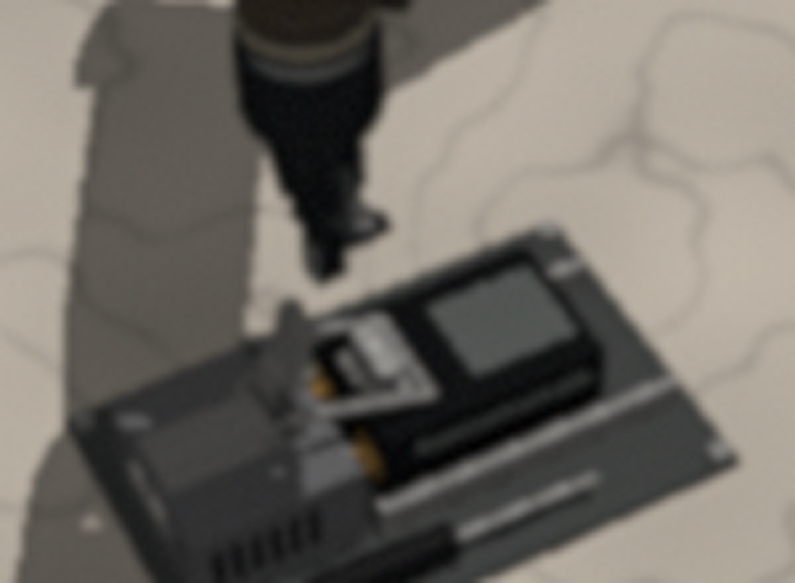

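The bar now lies behind the keeper, at (435,392)–(385,315), as predicted for z 81.5 on the pack. Next, the closing path.

```bash
python3 -c "
from h import *
p=np.load('pose.npy');pts=[]
for L in (1.85,1.7,1.55,1.4,1.25,1.1,.95,.8,.65,.5,.35,.2,.1,.0):
    f=lambda s,n:np.array([-s*np.cos(L)+n*np.sin(L),90+s*np.sin(L)+n*np.cos(L)])
    c=f(50,6);e=f(66,12);pts.append((round(max(c[0],e[0])+11,1),0,round(c[1],1)))
go((62,0,180),(62,0,138),*pts)"
```

```text
t 14.85 TCP dock mm [ 4.010e+01 -1.000e-01  1.792e+02] world [ 548.6 -111.1  179.2] yaw x 0.253 tilt [-0. -0.] F [-0.1  0.5 -0.5] gap 0.0001 q [-0.38  0.08  1.91 -0.    1.15 -0.63]
(62, 0, 180) shift mm [-5.7 21.1  0.8]
(62, 0, 138) shift mm [ -5.7  21.1 -41.2]
(np.float64(40.7), 0, np.float64(136.4)) shift mm [ -0.2   0.6 -42.8]
(np.float64(31.4), 0, np.float64(138.8)) shift mm [  2.2  -8.4 -40.4]
(np.float64(21.6), 0, np.float64(140.1)) shift mm [  4.7 -17.9 -39.1]
(np.float64(11.6), 0, np.float64(140.3)) shift mm [  7.3 -27.6 -38.9]
(np.float64(1.6), 0, np.float64(139.3)) shift mm [  9.8 -37.2 -39.9]
(np.float64(-6.3), 0, np.float64(137.3)) shift mm [ 11.8 -44.9 -41.9]
(np.float64(-13.2), 0, np.float64(134.2)) shift mm [ 13.6 -51.5 -45. ]
(np.float64(-19.5), 0, np.float64(130.0)) shift mm [ 15.2 -57.6 -49.2]
(np.float64(-25.2), 0, np.float64(125.0)) shift mm [ 16.7 -63.1 -54.2]
(np.float64(-30.0), 0, np.float64(119.2)) shift mm [ 17.9 -67.8 -60. ]
(np.float64(-33.9), 0, np.float64(112.8)) shift mm [ 18.9 -71.5 -66.4]
(np.float64(-36.8), 0, np.float64(105.8)) shift mm [ 19.7 -74.3 -73.4]
(np.float64(-38.2), 0, np.float64(101.0)) shift mm [ 20.  -75.7 -78.2]
(np.float64(-39.0), 0, np.float64(96.0)) shift mm [ 20.2 -76.5 -83.2]
```

Request:
send_rows --targets '[-5.5,21,0,0,0,0,-5.5,21,-25,0,0,0,-5.5,21,-41,0,0,0,-3,10,-41,0,0,0,0,0,-42,0,0,0,2.2,-8.4,-40.4,0,0,0,4.7,-17.9,-39.1,0,0,0,7.3,-27.6,-39,0,0,0]'

```text
time_s: 15.65
position: [0.5569, -0.1399, 0.1416]
tool_rot: [0.0, 0.992, 0.126, 0.001]
ft_force: [-1.1, 2.0, 2.1]
finger_gap: 0.0001
```

```bash
python3 -c "
from h import *
go((11.6,0,140.3),(1.6,0,139.3),(-6.3,0,137.3),(-13.2,0,134.2),(-19.5,0,130),(-25.2,0,125))
for c in ('scene',):
  im=eyes.read_camera(c);x,y=(165,115) if c=='scene' else (200,150)
  cv2.imwrite(f'pics/o_{c}.png',cv2.resize(im[y:y+110,x:x+150,::-1],None,fx=5.3,fy=5.3,interpolation=2))
"
```

```text
t 15.65 TCP dock mm [ 10.2  -0.7 141.6] world [ 556.9 -139.9  141.6] yaw x 0.252 tilt [ 0.002 -0.001] F [-1.1  2.   2.1] gap 0.0001 q [-0.42  0.16  1.9   0.    1.08 -0.68]
(11.6, 0, 140.3) shift mm [-1.   1.2 -1.3]
(1.6, 0, 139.3) shift mm [ 1.5 -8.5 -2.3]
(-6.3, 0, 137.3) shift mm [  3.6 -16.1  -4.3]
(-13.2, 0, 134.2) shift mm [  5.3 -22.8  -7.4]
(-19.5, 0, 130) shift mm [  6.9 -28.9 -11.6]
(-25.2, 0, 125) shift mm [  8.4 -34.4 -16.6]
```

View pics/o_scene.png

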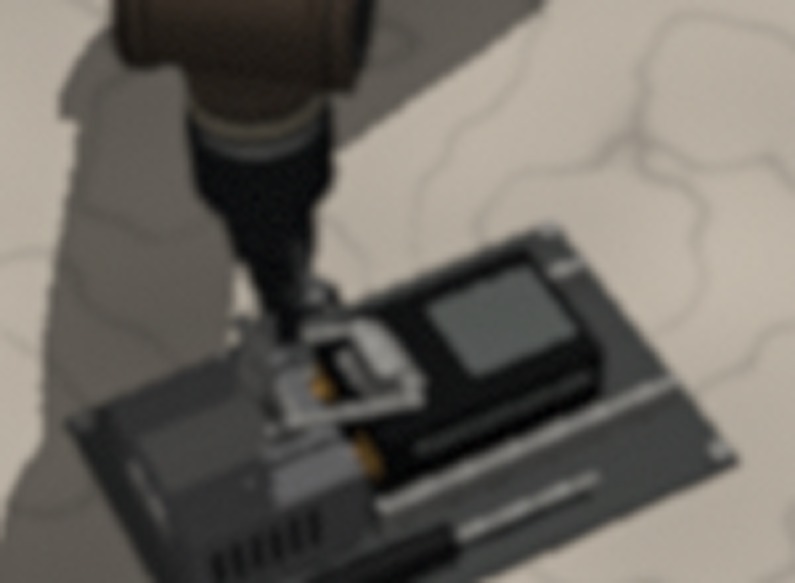

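The lever is coming over and the bar (422,385) has moved up to the keeper's back. Continuing.

Request:
send_rows --targets '[0.5,-4,-1.5,0,0,0,1.5,-8.5,-2.3,0,0,0,2.5,-12.5,-3.3,0,0,0,3.6,-16,-4.3,0,0,0,5.3,-23,-7.4,0,0,0,7,-29,-11.6,0,0,0,8.4,-34.4,-16.6,0,0,0,8.4,-34.4,-16.6,0,0,0]'

```text
time_s: 16.5
position: [0.5644, -0.1742, 0.1228]
tool_rot: [0.001, 0.992, 0.126, -0.0]
ft_force: [0.9, 0.7, 0.7]
finger_gap: -0.0002
```

```bash
python3 -c "
from h import *
go((-25.2,0,125),(-30,0,119.2),(-33.9,0,112.8),(-36.8,0,105.8),(-38.2,0,101),(-39,0,96))
for c in ('scene',):
  im=eyes.read_camera(c);x,y=(165,115) if c=='scene' else (200,150)
  cv2.imwrite(f'pics/p_{c}.png',cv2.resize(im[y:y+110,x:x+150,::-1],None,fx=5.3,fy=5.3,interpolation=2))
"
```

```text
t 16.5 TCP dock mm [-24.9   0.9 122.8] world [ 564.4 -174.2  122.8] yaw x 0.252 tilt [ 0.    -0.001] F [0.9 0.7 0.7] gap -0.0002 q [-0.47  0.21  1.87 -0.    1.05 -0.72]
(-25.2, 0, 125) shift mm [ 0.9 -0.   2.2]
(-30, 0, 119.2) shift mm [ 2.1 -4.7 -3.6]
(-33.9, 0, 112.8) shift mm [  3.1  -8.4 -10. ]
(-36.8, 0, 105.8) shift mm [  3.9 -11.2 -17. ]
(-38.2, 0, 101) shift mm [  4.2 -12.6 -21.8]
(-39, 0, 96) shift mm [  4.4 -13.4 -26.8]
```

View pics/p_scene.png

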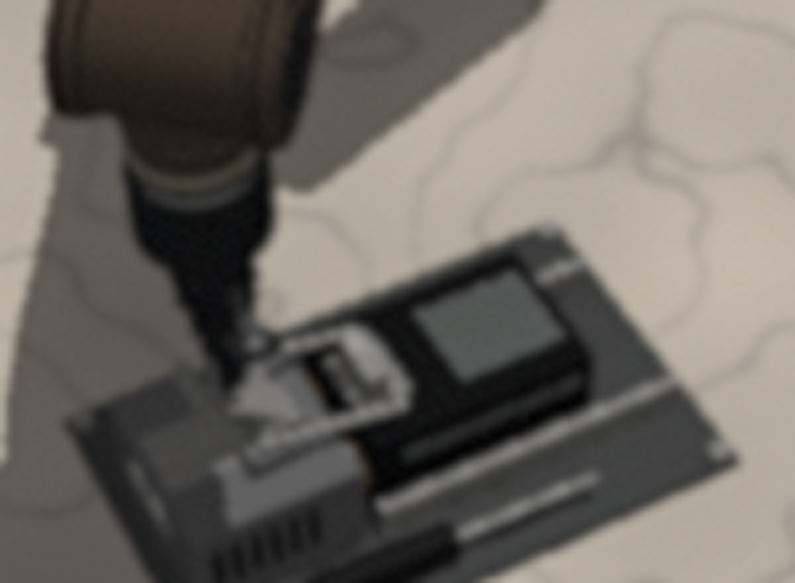

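The loop is hooked and drawing the pack in; the lever is at about 0.6. Pressing on down.

Request:
send_rows --targets '[1,-3,-2,0,0,0,2,-5,-5,0,0,0,3,-8,-10,0,0,0,3.5,-10,-14,0,0,0,4,-11.5,-18,0,0,0,4.2,-12.6,-21.8,0,0,0,4.4,-13,-24,0,0,0,4.4,-13,-24,0,0,0]'

```text
time_s: 17.35
position: [0.5685, -0.1859, 0.0991]
tool_rot: [-0.0, 0.992, 0.126, -0.0]
ft_force: [0.2, 0.1, 0.4]
finger_gap: 0.0002
```

Request:
send_rows --targets '[0,0,-1.5,0,0,0,0,0,-3,0,0,0,0,0,-3,0,0,0]'

```text
time_s: 17.65
position: [0.5686, -0.1858, 0.0965]
tool_rot: [-0.0, 0.992, 0.126, -0.0]
ft_force: [-0.1, -0.4, -0.8]
finger_gap: 0.0002
```

```bash
python3 -c "
from h import *
st()
for c in ('scene',):
  im=eyes.read_camera(c);x,y=(165,115) if c=='scene' else (200,150)
  cv2.imwrite(f'pics/q_{c}.png',cv2.resize(im[y:y+110,x:x+150,::-1],None,fx=5.3,fy=5.3,interpolation=2))
"
```

```text
t 17.65 TCP dock mm [-37.3  -0.3  96.5] world [ 568.6 -185.8   96.5] yaw x 0.253 tilt [-0.  0.] F [-0.1 -0.4 -0.8] gap 0.0002 q [-0.49  0.26  1.87  0.    1.01 -0.74]
```

View pics/q_scene.png

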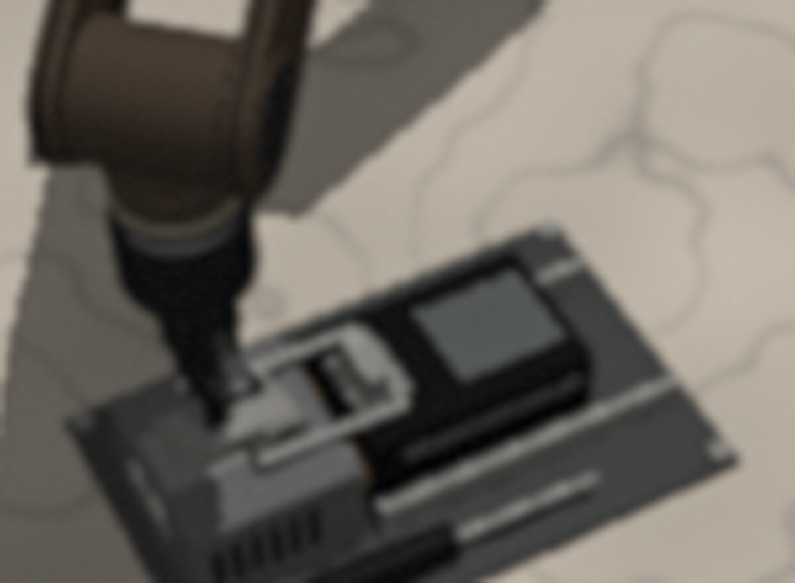

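Nearly flat, with no contact force yet. I press slowly until a clear downward reaction appears.

Request:
send_rows --targets '[0,0,-1,0,0,0,0,0,-2,0,0,0,0,0,-2,0,0,0]'

```text
time_s: 18.0
position: [0.5689, -0.186, 0.0959]
tool_rot: [0.0, 0.992, 0.126, -0.0]
ft_force: [-2.4, 1.4, 5.6]
finger_gap: 0.0001
```

Request:
send_rows --targets '[0,0,-1,0,0,0,0,0,-2,0,0,0,0,0,-2,0,0,0]'

```text
time_s: 18.3
position: [0.569, -0.186, 0.0958]
tool_rot: [-0.0, 0.992, 0.126, -0.0]
ft_force: [-6.1, 2.3, 12.8]
finger_gap: 0.0001
```

Hard stop at z 96 with 13 N, so the lever is flat. Withdrawing upwards and away.

Request:
send_rows --targets '[0,0,3,0,0,0,0,0,20,0,0,0,0,0,60,0,0,0,0,0,110,0,0,0,0,0,160,0,0,0,0,0,200,0,0,0,0,-45,220,0,0,0,-10,-90,220,0,0,0]'

```text
time_s: 19.1
position: [0.5609, -0.277, 0.3185]
tool_rot: [0.004, 0.992, 0.128, 0.004]
ft_force: [0.3, -1.7, 0.7]
finger_gap: -0.0
```

Request:
send_rows --targets '[-40,-45,0,0,0,0,-80,-90,0,0,0,0,-110,-135,0,0,0,0,-140,-180,0,0,0,0,-140,-180,0,0,0,0]'

```text
time_s: 19.6
position: [0.4162, -0.4586, 0.3122]
tool_rot: [0.0, 0.992, 0.125, -0.0]
ft_force: [0.2, 0.7, -0.2]
finger_gap: 0.0001
```

```bash
python3 -c "
from h import *
st()
p=np.load('pose.npy')
for c in ('scene','top'):
  im=eyes.read_camera(c);x,y=(165,145) if c=='scene' else (200,150)
  cv2.imwrite(f'pics/r_{c}.png',cv2.resize(im[y:y+110,x:x+150,::-1],None,fx=5.3,fy=5.3,interpolation=2))
  for n,b,w in (('bar',[.0685,0,.0854],.0355),('keeptop',[.065,0,.099],.02),('tip',[-.066,0,.096],.017),('packend',[.188,0,.078],.05)):
    b=np.array(b);print(c,n,np.round((proj(c,D2W(p,[b-[0,w,0],b+[0,w,0]]))-(x,y)+.4)*5.3).tolist())
"
```

```text
t 19.6 TCP dock mm [-261.9  217.   312.2] world [ 416.2 -458.6  312.2] yaw x 0.25 tilt [-0.001 -0.001] F [ 0.2  0.7 -0.2] gap 0.0001 q [-1.    0.11  1.63 -0.    1.4  -1.25]
scene bar [[408.0, 247.0], [352.0, 165.0]]
scene keeptop [[389.0, 216.0], [358.0, 170.0]]
scene tip [[178.0, 304.0], [154.0, 262.0]]
scene packend [[599.0, 195.0], [516.0, 86.0]]
top bar [[402.0, 201.0], [430.0, 331.0]]
top keeptop [[416.0, 223.0], [432.0, 296.0]]
top tip [[659.0, 181.0], [674.0, 243.0]]
top packend [[177.0, 221.0], [213.0, 404.0]]
```

View pics/r_scene.png

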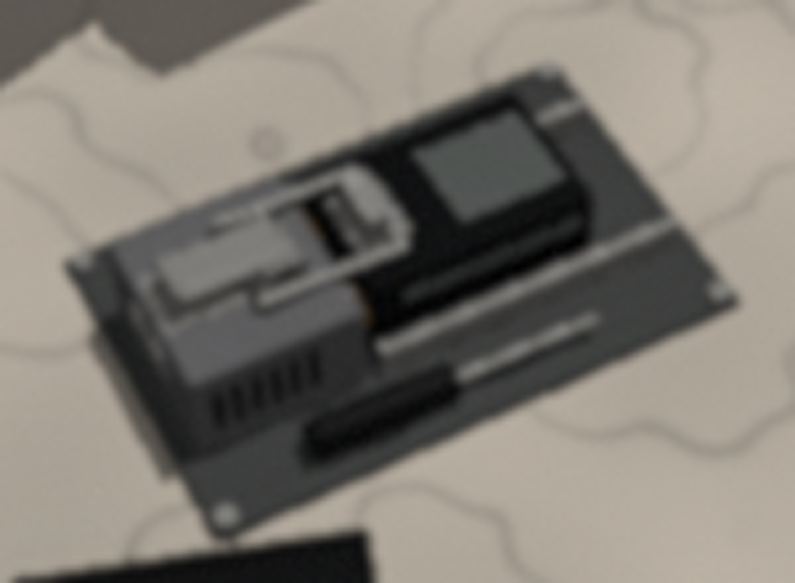

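View pics/r_top.png

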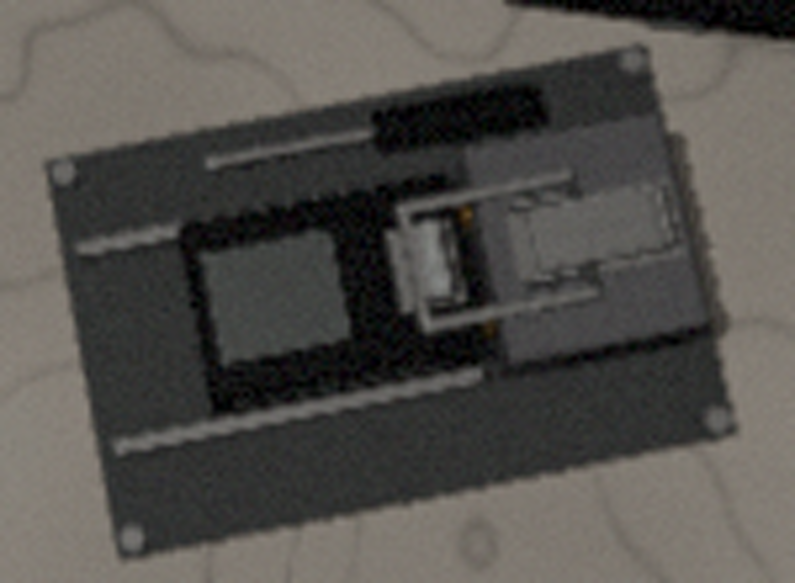

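The latch stayed shut after I withdrew. The lever lies flat, with its tip at (665,215) in the top crop against (666,212) predicted. The bar crosses behind the keeper at (415,265), and the pack end is at (195,315), which is about 2 mm pack value. The screwdriver and case have not moved. Handing in.

```bash
python3 -c "
from h import *
print(ctrl.job_done())"
```

```text
the job is handed in; nothing more can be done
None
```

The battery pack is latched in the dock and I handed the job in at about 19.7 s of the 54 s allowed. No verdict was reported.

- **Pack:** I pushed it along the rails with shut fingers until the sprung contacts gave 7 N, at a pack value of roughly 9 mm.
- **Lever and loop:** I moved the lever to its open stop (10 N reaction), then tipped the loop over. A picture showed its bar lying behind the keeper where the geometry predicted.
- **Closing:** I swung the lever shut and pressed it to a hard stop at z 96 mm with 13 N.

After I withdrew the arm, both cameras showed the following:

- **Latch:** The lever stayed flat and the bar was behind the keeper.
- **Pack home:** It sits at about 2 mm, judged from how its end lines up with the predicted position, to within a few mm.
- **Bystanders:** The screwdriver and the caliper case looked unmoved. I did not check the tape, spray, jar, wrench and mug again at the end, but the arm stayed clear of them.

No check failed. The main disagreement was a 1 to 2 mm offset in the dock position I fitted, which stayed within the clearances.

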